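# Charge a refillable spray flask on the sprung air dock

### The arm

A 7-joint arm with a two-finger parallel gripper is mounted at the origin on the work surface. World frame = base frame: x ahead of the robot, y to its left, z up, the work surface at z = 0. Lengths are in m, angles in degrees, forces in N, time in s.
With the tool pointing down it reaches from about 0.425 to 0.95 m from the base axis. Payload 16.7 kg.
Tool frame: the origin (TCP) lies between the finger pads; the fingertips stand 19 mm ahead of it and the grasp point (between the pads) is the TCP; z points along the fingers, y is the line along which they close (so a half turn about z gives the same grasp; the last joint's range is limited). The gripper opens to 94 mm and grips with 3 to 60 N. Pads are 16 mm wide; open, the fingers measure 119 mm over their backs; the gripper's body (75 mm by 177 mm) begins 78 mm behind the grasp point.
Start: joints at [-84.082, 24.414, 4.234, 92.017, -1.954, 63.644, -3.845], TCP at [0.169, 0.654, 0.224] pointing down, gripper open.
Joint ranges: [-163.25, 163.25], [-28.42, 122.38], [-70.27, 78.77], [12.13, 141.07], [-58.53, 238.53], [9.26, 117.41], [-156.51, 156.51]. Speed limits (degrees/s): [108.29, 108.29, 136.94, 136.94, 172.46, 172.46, 172.46].

### API

Orientations are given as [roll, pitch, yaw] about the fixed x, y, z axes, in that order (R = Rz(yaw) Ry(pitch) Rx(roll)).
In Python, from cell import arm gives the robot as it stands. The module is installed in compiled form; this text tells all that it offers.
- The arm moves only by the shell command python3 -m creep [OPENING] [FORCE], which reads ROWS from standard input. ROWS is a JSON list of rows, 1 to 12 of them, each of 4 numbers: dx, dy, dz in m, then a turn about the tool's z in degrees; each row shifts and turns the commanded pose from where the row before left it, along the tool's axes as they then stand; what a row does not reach is not made up. A row lasts 1/12 s, in which the tool goes at most 0.0417 m and 7.16 degrees, less where a joint would pass 70% of its speed; a pose out of reach is approached as far as the arm can. OPENING is the finger opening in m, set as the command begins (- or left out keeps the last). The fingers move at their own pace and stop on an object; FORCE is the grip in N (left out, the last holds). Time passes only in rows, so rows that do not move let the fingers close. It prints the time, the measured TCP pose, the force, the opening and the grip force at its end. Input that does not fit is refused with a message, and nothing moves.
- arm.state(): the state, without advancing time (a new reading comes with each control period).
- arm.grab_frame(name): name is "scene" or "top" or "wrist"; returns a dict with "img" (480x640x3 uint8, red, green, blue), "depth" (480x640 float32, m along the optical axis (not along the pixel's ray), 0 where there is no reading), "camera_matrix" (3x3 intrinsics, pixels), "xyz" and "rotation" of the camera in the world. Camera axes: x right, y down, z forward; pixel columns grow to the right and rows downward; lengths in m; the calibration is good to about 2 mm. The wrist camera is an equidistant fisheye: a pixel r from the principal point sees the ray r / f radians off the axis. A picture is of the moment at which its call begins.
- arm.close_job(): hands the job in; it is judged then, once.
Trained networks look in a picture, given as the dict that the camera call returned (one of the last four; its "shot" number tells which), for a name from the list of things; names that differ only in an ending like _2 or _b are one class to them, and where a whole thing is asked for, a point or a joint stands for the part that bears it (a point fixed in the world has none). Each returns a list of dicts, best first, with "confidence" (0 to 1); they miss things now and then, are a little off and sometimes report something else, mostly with a low value. They report only what shows in the picture. A call takes as long as a camera call. They do not tell look-alikes from the thing itself.
- arm.boxes_of(picture, thing): "box" ([left, top, width, height] in pixels, round what is visible of it).
- arm.mark_of(picture, thing): "pixel" ([column, row] in pixels: a listed point, or the origin of a listed thing).
The state is a dict: "clock": time; "q": joint angles; "dq": joint speeds; "joint_torque": joint torques, N m; "tcp_pos": TCP position; "eef_rot": TCP orientation; "ft_force": force on the tool from outside, world axes, zero at the start; "moment": the same for the moment, N m; "finger_gap": finger opening in m; "gripper_force": force on a finger pad.
Only numpy, scipy, OpenCV 4.12 (cv2) and the standard library are available. Lean on these libraries where they do the work, as an engineer would, in place of code of your own. Each camera call takes 0.05 s, during which the arm holds its last target. There are 200 camera calls.

### The job

Stand the long-necked aluminium refill flask foot-down in the sprung ring of the air charging dock, carrying it upright. Press the flask (not the ring) straight down, without ramming it, until the ring is at the bottom of its travel, and finish while still holding it down there: air only flows while it is held. Leave everything else on the cart top where it stands.

Things in the scene. Friction and masses are not known exactly. Their poses are not given: they have to be found in the camera images.
- flask: Loose aluminium refill flask, round about z, 190 mm tall, 0.22-0.37 kg; the only one with a long neck. Origin: centre of underside. Body 56 mm wide (foot edge 52) up to 92 mm, shoulder, straight neck 27 mm wide from 121 to 170 mm high (grip it from above at 148), steel collar 30 mm wide to 180, solid button 18 mm wide to 190. Swaps places with the can, oil bottle and tool holder.
- dock: Air charging dock, fixed: grey base 150 x 128 x 28 mm, with a sprung steel ring over a coil spring and brass nipple, three guide pins (12 mm heads, tops at 86 mm, 46 mm off the ring's axis), and a regulator and gauge at its +x end, up to 90 mm high. Origin: on the ring's axis at cart-top height. Left or right of the middle; it swaps places with the fixture. The ring is round: yaw does not matter.
- ring_seat (a point): Centre of the ring's inner ledge, on which the flask's foot rests; moves with the ring: 66 mm above the cart top at rest, 48 mm fully down. The ring's wall rises 19 mm above the ledge: inner diameter 60 mm, flared to 66 mm at the mouth, outer diameter 74 mm.
- ring (a joint): How far the ring is pressed down (m): 0 up, at rest; 0.018 at its bottom stop. The spring resists with about 6.5 N at first and 17 N at the bottom (600 N/m); the flask's weight alone does not sink it. The charging valve is open beyond 0.014.
- spray_can: Bystander: straight-sided aluminium spray can without a neck, 52 mm diameter, 161 mm tall, with a 33 mm cap. Origin: centre of underside.
- oil_bottle: Bystander: white plastic oil bottle, 60 mm diameter, 140 mm tall. Origin: centre of underside.
- tool_holder: Bystander: steel taper tool holder standing on its nut, 46 mm diameter, 137 mm tall. Origin: centre of underside.
- collet: Bystander: steel spring collet standing on its narrow end, 33 mm diameter, 40 mm tall. Origin: centre of underside.
- tape_measure: Bystander: tape measure, 72 x 36 x 66 mm. Origin: centre of underside.
- setup_block: Bystander: drilled steel setup block, 76 x 51 x 25 mm. Origin: centre of underside.
- fixture: Bystander, bolted down: tool holder tightening fixture, 130 x 110 mm steel base with an aluminium block and an upright holder with cutter, 168 mm tall. Origin: centre of underside.
Mind the look-alikes: they are no part of the job. What is shaped like the flask but green or orange is not meant.

How it is judged (in metres and radians):
At the end, for the whole second after the job is handed in: Flask on the ring's ledge (within 4 mm in height, 5 mm of the axis), upright within 0.08 rad and still; ring down more than 14 of 18 mm; flask bears on the dock with over 9 N; the arm presses or grips the flask and does not touch the dock (value of joint ring above 0.014 m and horizontal distance between flask and ring_seat below 0.005 m and z of flask in the frame of ring_seat between -0.004 and 0.004 m and angle between flask's own z axis and vertical below 0.08 rad and contact force between flask and dock above 9 N and linear speed of flask below 0.02 m/s and contact force between any of the fingers, the arm and flask above 1 N and contact force between each of the fingers, the arm and dock below 1 N); the arm keeps its last pose, push and grip.
It fails at once if the flask was tipped more than 25 degrees (angle between flask's own z axis and vertical above 0.44 rad).
It fails at once if the flask was rammed into the dock (over 50 N) (contact force between flask and dock above 50 N).
It fails at once if another thing on the cart top was shifted by more than 3 cm (distance of any of spray_can, oil_bottle, tool_holder, collet, tape_measure, setup_block from where it was at the start of the episode above 0.03 m).
It also fails if it takes over 42 s, if anything falls off the work surface, if the arm or the gripper's body presses on something with over 40 N, if the wrist force passes 120 N, or if a joint passes its speed limit or range.

## Working session

There is one attempt and no reset: what is moved stays moved. The work goes in short steps, Python scripts to look and compute and a shell command to move; the robot and the scene stay as the last step left them, time stands still between calls to the robot, and variables do not carry over. Pictures are saved under pics/ and viewed, at most 10 in all, crops included, and the job is handed in when it is done.

```bash
mkdir -p pics; cat > h.py <<'E'
import numpy as np, cv2
from cell import arm
def pt(f,u,v,depth=None):
    K=np.array(f["camera_matrix"]); d=depth if depth else f["depth"][int(round(v)),int(round(u))]
    p=np.array([(u-K[0,2])/K[0,0]*d,(v-K[1,2])/K[1,1]*d,d])
    return np.array(f["rotation"])@p+np.array(f["xyz"])
def cloud(f):
    K=np.array(f["camera_matrix"]); d=f["depth"]; v,u=np.mgrid[:480,:640]
    p=np.stack([(u-K[0,2])/K[0,0]*d,(v-K[1,2])/K[1,1]*d,d],-1)
    return p@np.array(f["rotation"]).T+np.array(f["xyz"])
def save(f,n): cv2.imwrite("pics/"+n,f["img"][...,::-1])
E
python3 - <<'E'
from h import *
np.set_printoptions(precision=4,suppress=True)
s=arm.state();print({k:s[k] for k in("clock","tcp_pos","eef_rot","ft_force","finger_gap")})
for n in("scene","top"):
    f=arm.grab_frame(n);save(f,n+"0.png");print(n,f["xyz"],np.array(f["rotation"]).tolist(),f["camera_matrix"])
    for t in("flask","dock","ring_seat","spray_can"):
        print(t,[(np.round(b["box"]).tolist(),round(b["confidence"],2)) for b in arm.boxes_of(f,t)] ,[(np.round(b["pixel"],1).tolist(),round(b["confidence"],2)) for b in arm.mark_of(f,t)])
E
```

```text
{'clock': 0.0, 'tcp_pos': array([0.1687, 0.6532, 0.2238]), 'eef_rot': array([-179.9305,    0.0044,  165.5116]), 'ft_force': array([ 0.3457, -1.1959,  0.4045]), 'finger_gap': 0.09378067287344075}
scene [0.8394 0.43   0.9073] [-149.07784754352582, -0.6978740989068009, 147.94840511873687] [[558.8688   0.     318.0364]
 [  0.     558.8688 233.4281]
 [  0.       0.       1.    ]]
flask [([245.0, 151.0, 31.0, 80.0], 0.64), ([200.0, 180.0, 41.0, 72.0], 0.61), ([324.0, 151.0, 41.0, 43.0], 0.59), ([255.0, 220.0, 34.0, 69.0], 0.58)] [([228.0, 242.3], 0.79), ([274.5, 275.7], 0.57), ([262.2, 215.9], 0.57), ([454.5, 310.4], 0.5)]
dock [([283.0, 295.0, 120.0, 101.0], 0.62)] [([348.7, 341.3], 0.59)]
ring_seat [([324.0, 309.0, 63.0, 53.0], 0.92), ([283.0, 295.0, 120.0, 102.0], 0.66), ([322.0, 153.0, 38.0, 41.0], 0.42)] [([351.0, 331.5], 0.77), ([350.8, 343.1], 0.55)]
spray_can [([320.0, 81.0, 25.0, 64.0], 0.84)] [([330.3, 136.4], 0.65)]
top [ 0.4783 -0.017   1.0541] [-173.59561074698476, 0.20850069324150702, -89.38303626855726] [[525.5739   0.     315.9973]
 [  0.     525.5739 236.9811]
 [  0.       0.       1.    ]]
flask [([348.0, 159.0, 32.0, 44.0], 0.78), ([352.0, 208.0, 34.0, 37.0], 0.78), ([291.0, 182.0, 32.0, 39.0], 0.77)] [([360.1, 184.8], 0.91), ([363.6, 232.6], 0.75), ([306.5, 207.5], 0.66)]
dock [([176.0, 179.0, 75.0, 87.0], 0.74)] [([212.7, 228.6], 0.93)]
ring_seat [([188.0, 206.0, 48.0, 44.0], 0.79)] [([208.8, 226.9], 0.67)]
spray_can [([405.0, 332.0, 43.0, 32.0], 0.65), ([307.0, 251.0, 17.0, 10.0], 0.41)] [([416.8, 344.4], 0.87)]
```

```bash
cat >> h.py <<'E'
from scipy.spatial.transform import Rotation as Ro
_c=cloud;_p=pt
def fix(f):
    f=dict(f); f["rotation"]=Ro.from_euler("xyz",f["rotation"],degrees=True).as_matrix(); return f
def cloud(f): return _c(fix(f))
def pt(f,u,v,depth=None): return _p(fix(f),u,v,depth)
E
```

```text
(no output)
```

View pics/scene0.png

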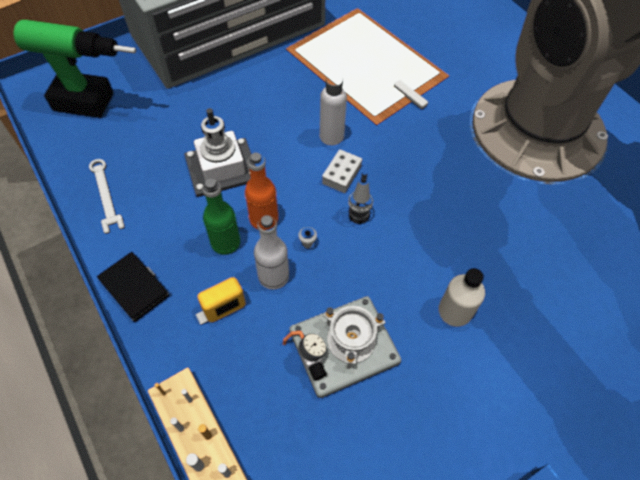

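View pics/top0.png

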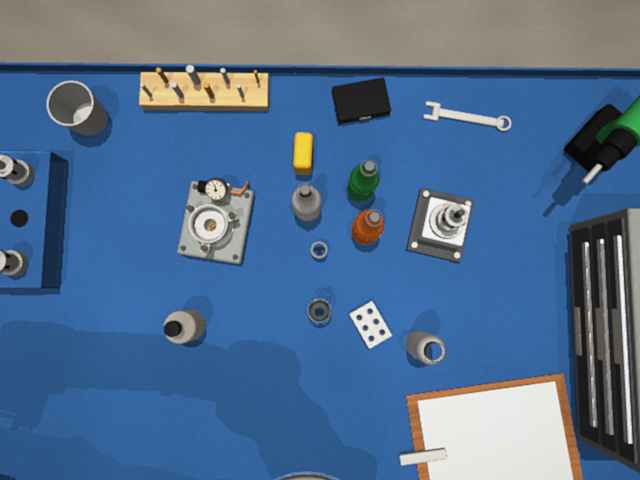

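```bash
python3 - <<'E'
from h import *
np.set_printoptions(precision=4,suppress=True)
F={n:arm.grab_frame(n) for n in("top","scene")}
cr=[cv2.resize(F["scene"]["img"][130:310,180:380],(800,720))[:600]]
cv2.imwrite("pics/crop1.png",cr[0][...,::-1])
P=np.concatenate([cloud(f)[f["depth"]>0] for f in F.values()]); C=np.concatenate([f["img"][f["depth"]>0] for f in F.values()])
for n,f in F.items():
    c=cloud(f); m=f["depth"]>0
    print(n,"table z",np.median(c[m][:,2][np.abs(c[m][:,2])<.02]))
    for u0,v0,r,nm in ([(306,202,25,"fl"),(211,226,35,"dock"),(365,180,30,"green"),(368,226,30,"or")] if n=="top" else [(270,255,38,"fl"),(352,333,34,"dock"),(222,218,40,"green"),(261,195,45,"or")]):
        w=c[v0-r:v0+r,u0-r:u0+r].reshape(-1,3); z=w[:,2]
        for a,b in ((.125,.168),(.172,.179),(.182,.2),(.05,.09),(.08,.09)):
            q=w[(z>a)&(z<b)]
            if len(q)>3: print(n,nm,a,b,len(q),"min",q.min(0),"max",q.max(0),"med",np.median(q,0))
f=F["top"];d=arm.mark_of(f,"ring_seat")[0]["pixel"]
def ray(f,u,v,z):
    a=pt(f,u,v,1.0);o=np.array(f["xyz"]);return o+(a-o)*(z-o[2])/(a[2]-o[2])
for n,f in F.items():
    for t,z in(("ring_seat",.066),("dock",0),("flask",0)):
        for r in arm.mark_of(f,t): print(n,t,r["pixel"],round(r["confidence"],2),ray(f,*r["pixel"],z))
E
```

```text
top table z 0.0013333862679989483
top fl 0.125 0.168 54 min [ 0.6427 -0.0049  0.1258] max [0.6526 0.0202 0.1622] med [0.6448 0.0073 0.1427]
top fl 0.172 0.179 24 min [ 0.6419 -0.0067  0.1721] max [0.6665 0.0221 0.179 ] med [0.6479 0.0076 0.1774]
top fl 0.182 0.2 101 min [ 0.6418 -0.0052  0.1824] max [0.6692 0.02   0.1937] med [0.6557 0.008  0.1904]
top fl 0.05 0.09 118 min [ 0.6284 -0.0192  0.0501] max [0.6727 0.0324 0.09  ] med [0.6352 0.0063 0.0765]
top fl 0.08 0.09 54 min [ 0.6284 -0.0172  0.0806] max [0.6727 0.0312 0.09  ] med [0.6632 0.008  0.0881]
top dock 0.05 0.09 1481 min [0.5585 0.1397 0.0501] max [0.679  0.2365 0.0899] med [0.6206 0.1918 0.0712]
top dock 0.08 0.09 478 min [0.5604 0.1419 0.08  ] max [0.6726 0.2311 0.0899] med [0.6206 0.1969 0.0853]
top green 0.125 0.168 80 min [ 0.6841 -0.1103  0.1257] max [ 0.7005 -0.0864  0.1663] med [ 0.6866 -0.095   0.145 ]
top green 0.172 0.179 34 min [ 0.625  -0.1138  0.1721] max [ 0.7083 -0.0851  0.179 ] med [ 0.6872 -0.0958  0.1769]
top green 0.182 0.2 92 min [ 0.6244 -0.1096  0.182 ] max [ 0.7101 -0.092   0.1946] med [ 0.6969 -0.09
[... 2565 characters left out ...]
 ] med [ 0.6294 -0.0912  0.0665]
scene or 0.08 0.09 186 min [ 0.586  -0.2394  0.0801] max [ 0.7155 -0.0703  0.09  ] med [ 0.6371 -0.0817  0.0855]
top ring_seat [209.6, 225.5] 0.56 [0.609 0.19  0.066]
top dock [215.0, 228.6] 0.87 [0.6115 0.1927 0.    ]
top flask [366.8, 233.1] 0.94 [ 0.6055 -0.1143  0.    ]
top flask [360.4, 188.1] 0.88 [ 0.6978 -0.1013  0.    ]
top flask [306.4, 207.9] 0.58 [0.6558 0.0083 0.    ]
scene ring_seat [353.1, 334.7] 0.87 [0.6152 0.1959 0.066 ]
scene dock [349.6, 344.0] 0.88 [0.6119 0.1882 0.    ]
scene flask [274.5, 278.6] 0.85 [0.6588 0.0145 0.    ]
scene flask [261.4, 218.5] 0.85 [ 0.6164 -0.1102  0.    ]
scene flask [226.2, 242.8] 0.63 [ 0.6986 -0.0976  0.    ]
```

View pics/crop1.png

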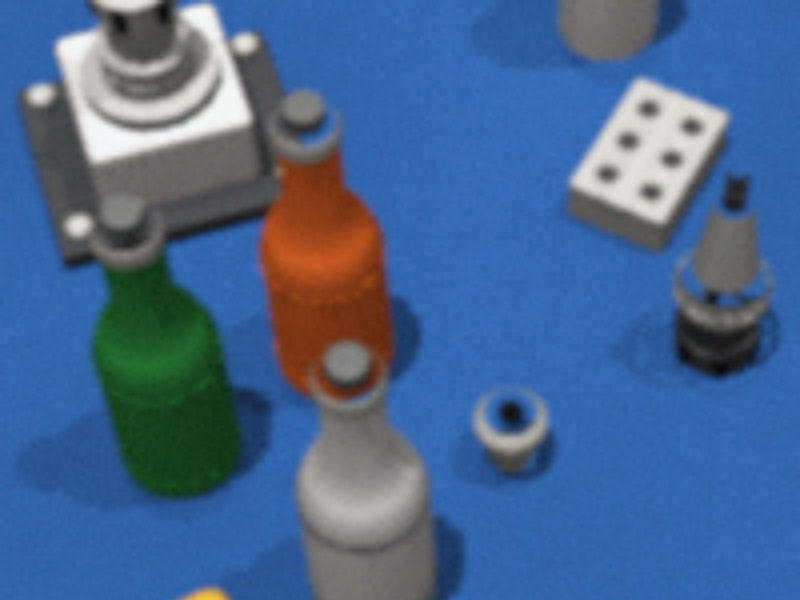

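Green (222,218) and orange (261,195) are look-alikes. The bare grey long-necked one at scene (270,255), top (306,202), is the flask; the crop confirms it. The dock ring is at scene (352,333), top (210,226). I turn and rise first, and fit the ring circle.

```bash
echo '[[0,0,-0.01,6.86],[0,0,-0.01,6.86],[0,0,-0.01,6.86],[0,0,-0.01,6.86],[0,0,-0.01,6.86],[0,0,-0.01,6.86],[0,0,-0.01,6.86],[0,0,-0.01,6.86],[0,0,-0.01,6.86],[0,0,-0.01,6.86],[0,0,-0.01,6.9],[0,0,0,0]]' | python3 -m creep 0.094
python3 - <<'E'
from h import *
from scipy.optimize import least_squares
np.set_printoptions(precision=4,suppress=True)
for n in("top","scene"):
    f=arm.grab_frame(n); P=cloud(f).reshape(-1,3)
    c=np.array([.612,.191])
    for k in range(4):
        r=np.hypot(*(P[:,:2]-c).T); q=P[(P[:,2]>.079)&(P[:,2]<.089)&(r<.040)&(r>.026)]
        s=least_squares(lambda a:np.hypot(*(q[:,:2]-a[:2]).T)-a[2],[*c,.034],loss="soft_l1",f_scale=.002); c=s.x[:2]
    print(n,len(q),s.x)
E
```

```text
clock: 2.35
tcp_pos: [0.169, 0.6542, 0.3364]
eef_rot: [180.0, -0.1, 89.6]
ft_force: [-0.2, -0.6, -0.1]
finger_gap: 0.0935
gripper_force: 0.0
top 387 [0.6116 0.1905 0.0331]
scene 498 [0.6122 0.1909 0.0333]
```

```bash
R='x'; echo '[[-0.027,0.02,0,0],[-0.027,0.02,0,0],[-0.027,0.02,0,0],[-0.027,0.02,0,0],[-0.027,0.02,0,0],[-0.027,0.02,0,0],[-0.027,0.02,0,0],[-0.027,0.02,0,0],[-0.027,0.02,0,0],[-0.027,0.02,0,0],[-0.027,0.02,0,0],[-0.027,0.02,0,0]]' | python3 -m creep
echo '[[-0.027,0.02,0,0],[-0.027,0.02,0,0],[-0.027,0.02,0,0],[-0.027,0.02,0,0],[-0.027,0.02,0,0],[-0.027,0.02,0,0],[-0.027,0.02,0,0],[-0.027,0.02,0,0],[-0.027,0.02,0,0],[-0.027,0.02,0,0],[-0.027,0.02,0,0],[0,0,0,0]]' | python3 -m creep
```

```text
clock: 3.45
tcp_pos: [0.4094, 0.3279, 0.3339]
eef_rot: [-180.0, 0.0, 90.3]
ft_force: [1.3, 0.5, 0.2]
finger_gap: 0.0938
gripper_force: 0.0
clock: 4.45
tcp_pos: [0.6307, 0.0262, 0.3335]
eef_rot: [-180.0, 0.2, 89.9]
ft_force: [-0.3, -1.8, 0.5]
finger_gap: 0.0937
gripper_force: 0.0
```

```bash
echo '[[-0.018,0.026,0,0],[0,0,0.03,0],[0,0,0.03,0],[0,0,0.03,0],[0,0,0,0],[0,0,0,0]]' | python3 -m creep
python3 - <<'E'
from h import *
f=arm.grab_frame("wrist");save(f,"w1.png")
print(f["xyz"],f["rotation"],f["camera_matrix"])
E
```

```text
clock: 4.95
tcp_pos: [0.6541, 0.0145, 0.2434]
eef_rot: [-179.8, 0.0, 90.1]
ft_force: [1.0, -0.3, 0.3]
finger_gap: 0.0939
gripper_force: 0.0
[0.65392837 0.0878072  0.40382911] [1.65451404e+02 1.54634179e-01 1.37793654e-01] [[371.64829954   0.         321.5124907 ]
 [  0.         371.64829954 245.77265475]
 [  0.           0.           1.        ]]
```

View pics/w1.png

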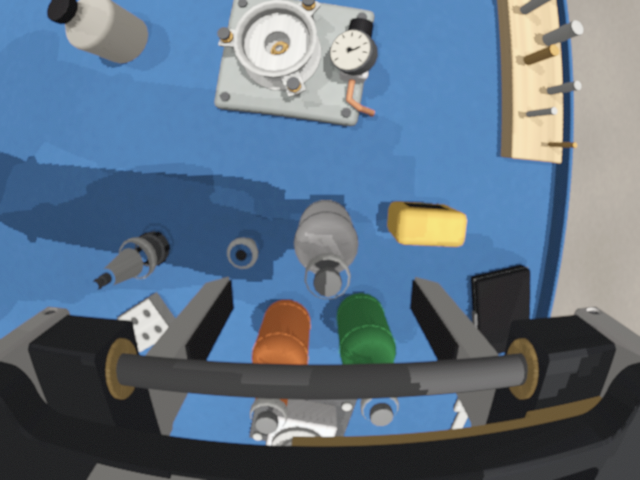

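The flask's button at (327,278) is midway between the fingers (~(230,290) and (420,290)), and the orange and green ones are behind. Finish centring, descend and grip.

```bash
echo '[[-0.006,0.003,0,0],[0,0,0.025,0],[0,0,0.025,0],[0,0,0.025,0],[0,0,0.02,0],[0,0,0,0],[0,0,0,0],[0,0,0,0]]' | python3 -m creep
echo '[[0,0,0,0],[0,0,0,0],[0,0,0,0],[0,0,0,0],[0,0,0,0],[0,0,0,0],[0,0,0,0],[0,0,0,0]]' | python3 -m creep 0.0 40
```

```text
clock: 5.67
tcp_pos: [0.6592, 0.0082, 0.1517]
eef_rot: [179.9, -0.0, 90.0]
ft_force: [0.4, 0.8, -0.3]
finger_gap: 0.0938
gripper_force: 0.0
clock: 6.33
tcp_pos: [0.6579, 0.0086, 0.1494]
eef_rot: [-180.0, 0.0, 90.0]
ft_force: [-0.1, -0.4, 0.1]
finger_gap: 0.044
gripper_force: 0.0
```

```bash
echo '[[0,0,0,0],[0,0,0,0],[0,0,0,0],[0,0,0,0],[0,0,0,0],[0,0,0,0],[0,0,0,0],[0,0,0,0]]' | python3 -m creep
```

```text
clock: 7.0
tcp_pos: [0.6579, 0.0086, 0.1495]
eef_rot: [-180.0, 0.0, 90.0]
ft_force: [0.5, -0.6, -1.3]
finger_gap: 0.0284
gripper_force: 40.0
```

```bash
echo '[[0,0,-0.01,0],[0,0,-0.02,0],[0,0,-0.025,0],[0,0,-0.025,0],[0,0,-0.025,0],[0,0,-0.02,0],[0,0,-0.01,0],[0,0,0,0]]' | python3 -m creep
echo '[[0.008,-0.002,0,0],[0.016,-0.004,0,0],[0.02,-0.005,0,0],[0.02,-0.005,0,0],[0.02,-0.005,0,0],[0.02,-0.005,0,0],[0.02,-0.005,0,0],[0.02,-0.005,0,0],[0.018,-0.005,0,0],[0.014,-0.004,0,0],[0.006,-0.001,0,0],[0,0,0,0]]' | python3 -m creep
echo '[[0,0,0,0],[0,0,0,0],[0,0,0,0],[0,0,0,0]]' | python3 -m creep
```

```text
clock: 7.67
tcp_pos: [0.6588, 0.0084, 0.2869]
eef_rot: [179.8, -0.0, 90.0]
ft_force: [0.1, -0.4, -2.6]
finger_gap: 0.0285
gripper_force: 40.0
clock: 8.67
tcp_pos: [0.6112, 0.1924, 0.2835]
eef_rot: [-179.9, 0.0, 90.1]
ft_force: [0.1, 0.1, -1.9]
finger_gap: 0.0287
gripper_force: 40.0
clock: 9.0
tcp_pos: [0.6122, 0.1896, 0.2845]
eef_rot: [180.0, 0.0, 89.9]
ft_force: [0.4, -1.1, -3.0]
finger_gap: 0.0289
gripper_force: 40.0
```

```bash
python3 - <<'E'
from h import *
from scipy.optimize import least_squares
np.set_printoptions(precision=4,suppress=True)
f=arm.grab_frame("scene");save(f,"s2.png");P=cloud(f).reshape(-1,3)
r=np.hypot(*(P[:,:2]-[.612,.19]).T)
g=P[(r<.045)&(P[:,2]>.1)]
print("min z",np.sort(g[:,2])[:5])
# silhouette-free fit: vertical cylinder body r=.028 with tilt, points z .15-.215
b=g[(g[:,2]>.145)&(g[:,2]<.22)]
F=lambda a:np.hypot(b[:,0]-a[0]-a[2]*(b[:,2]-.18),b[:,1]-a[1]-a[3]*(b[:,2]-.18))-.028
s=least_squares(F,[.612,.19,0,0],loss="soft_l1",f_scale=.002);print(len(b),s.x,np.abs(F(s.x)).mean(), arm.state()["tcp_pos"])
E
```

```text
min z [0.1345 0.1358 0.1366 0.1369 0.137 ]
790 [ 0.6111  0.1885  0.0006 -0.0019] 0.00034030362887385894 [0.6121 0.1898 0.2845]
```

View pics/s2.png

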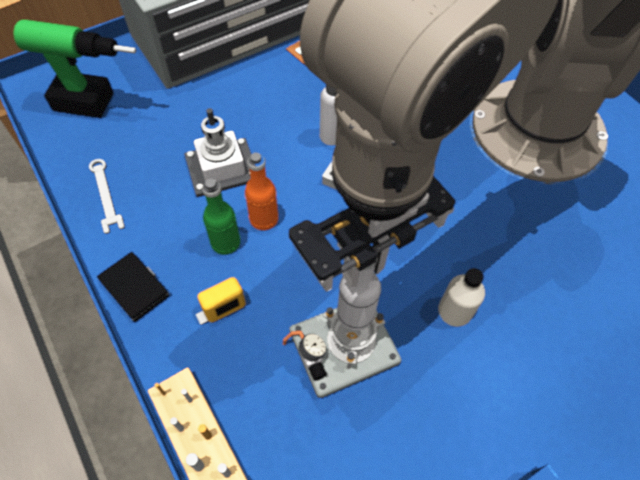

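The flask (around (357,300)) hangs upright over the ring at (352,335), off by about (1,2) mm. Correct that and descend.

```bash
echo '[[0.002,0.001,0,0],[0,0,0.01,0],[0,0,0.014,0],[0,0,0.014,0],[0,0,0.008,0],[0,0,0.004,0],[0,0,0,0],[0,0,0,0],[0,0,0,0]]' | python3 -m creep
echo '[[0,0,0.002,0],[0,0,0.002,0],[0,0,0.002,0],[0,0,0.002,0],[0,0,0.002,0],[0,0,0.002,0],[0,0,0.002,0],[0,0,0.002,0],[0,0,0,0],[0,0,0,0]]' | python3 -m creep
```

```text
clock: 9.8
tcp_pos: [0.6133, 0.1926, 0.2351]
eef_rot: [180.0, -0.0, 90.0]
ft_force: [0.7, -0.8, -3.3]
finger_gap: 0.0289
gripper_force: 40.0
clock: 10.63
tcp_pos: [0.6129, 0.1926, 0.2183]
eef_rot: [-180.0, 0.0, 90.0]
ft_force: [-0.6, -0.2, -2.3]
finger_gap: 0.0283
gripper_force: 40.0
```

```bash
echo '[[0,0,0.001,0],[0,0,0.001,0],[0,0,0.001,0],[0,0,0.001,0],[0,0,0.001,0],[0,0,0.001,0],[0,0,0.001,0],[0,0,0.001,0],[0,0,0,0],[0,0,0,0]]' | python3 -m creep
```

```text
clock: 11.47
tcp_pos: [0.6132, 0.1927, 0.2107]
eef_rot: [180.0, -0.0, 90.0]
ft_force: [-0.6, 0.4, 5.4]
finger_gap: 0.0287
gripper_force: 40.0
```

```bash
echo '[[0,0,0.001,0],[0,0,0.001,0],[0,0,0.001,0],[0,0,0.001,0],[0,0,0.001,0],[0,0,0.001,0],[0,0,0.001,0],[0,0,0.001,0],[0,0,0.001,0],[0,0,0.001,0],[0,0,0,0],[0,0,0,0]]' | python3 -m creep
```

```text
clock: 12.47
tcp_pos: [0.6134, 0.1927, 0.2012]
eef_rot: [179.9, -0.0, 90.0]
ft_force: [-1.9, -0.6, 12.3]
finger_gap: 0.0287
gripper_force: 40.0
```

```bash
echo '[[0,0,0.001,0],[0,0,0.001,0],[0,0,0.001,0],[0,0,0.001,0],[0,0,0,0],[0,0,0,0],[0,0,0,0]]' | python3 -m creep
```

```text
clock: 13.05
tcp_pos: [0.6135, 0.1927, 0.1975]
eef_rot: [179.9, -0.0, 90.0]
ft_force: [-3.0, -0.5, 13.2]
finger_gap: 0.0283
gripper_force: 40.0
```

```bash
echo '[[0,-0.0005,0.001,0],[0,-0.0005,0.0005,0],[0,0,0.0005,0],[0,0,0,0],[0,0,0,0],[0,0,0,0]]' | python3 -m creep
python3 - <<'E'
from h import *
from scipy.optimize import least_squares
np.set_printoptions(precision=4,suppress=True)
f=arm.grab_frame("scene");P=cloud(f).reshape(-1,3)
cv2.imwrite("pics/c3.png",cv2.resize(f["img"][240:410,260:430],(600,600))[...,::-1])
r=np.hypot(*(P[:,:2]-[.612,.191]).T)
b=P[(r<.036)&(P[:,2]>.078)&(P[:,2]<.135)]
F=lambda a:np.hypot(b[:,0]-a[0]-a[2]*(b[:,2]-.1),b[:,1]-a[1]-a[3]*(b[:,2]-.1))-.028
s=least_squares(F,[.612,.19,0,0],loss="soft_l1",f_scale=.002);print("flask",len(b),s.x)
q=P[(r<.037)&(r>.0305)&(P[:,2]>.05)&(P[:,2]<.1)]
print("rim z pct",np.percentile(q[:,2],[25,50,75,90]))
h=np.histogram(q[:,2],np.arange(.05,.1,.003));print(h[0],h[1])
E
```

```text
clock: 13.55
tcp_pos: [0.6137, 0.1929, 0.1971]
eef_rot: [179.8, -0.1, 90.0]
ft_force: [-4.2, -0.5, 30.1]
finger_gap: 0.0288
gripper_force: 40.0
flask 454 [0.612  0.1917 0.0067 0.0025]
rim z pct [0.063  0.0646 0.0657 0.0668]
[ 20  13  10  12 127 120   3   0   0   0   0   0   0   0   0   0] [0.05  0.053 0.056 0.059 0.062 0.065 0.068 0.071 0.074 0.077 0.08  0.083
 0.086 0.089 0.092 0.095 0.098]
```

View pics/c3.png

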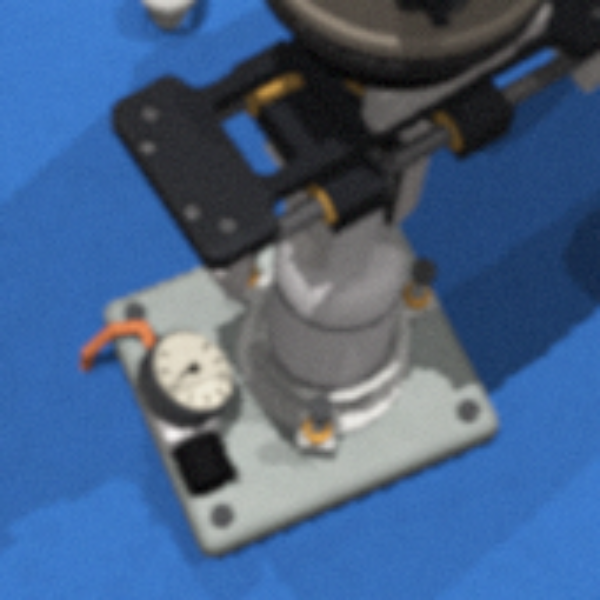

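The crop shows the flask upright inside the ring (around (335,390)), with the rim down from 85 to 66 mm. The force jumped to 30 N, so the ring is on its bottom stop. Check it stays steady, then hand in.

```bash
echo '[[0,0,0,0],[0,0,0,0],[0,0,0,0],[0,0,0,0],[0,0,0,0],[0,0,0,0]]' | python3 -m creep && python3 -c "
from cell import arm
print(arm.close_job())"
```

```text
clock: 14.1
tcp_pos: [0.6137, 0.1929, 0.1971]
eef_rot: [179.8, -0.1, 90.0]
ft_force: [-3.6, -0.9, 30.7]
finger_gap: 0.0287
gripper_force: 40.0
the job is handed in; nothing more can be done
None
```

The flask stands upright in the dock ring, about 1 mm off its axis, and the arm is holding the ring at its bottom stop with about 31 N at the wrist; I handed the job in at 14.1 s, and the verdict was not shown.

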